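Kit a feed-roller stack on the kitting stand

TASK

Kit one feed-roller stack for the fitter by threading it over the upright peg of the round kitting stand in build order: first the narrow plain spacer tube, then the feed wheel with the circle of small drilled holes, then the flat retaining ring with the slit on top. Each part must lie flat and fully down on the one below it, and the finished stack is left standing on its own.

Things in the scene. Friction and masses are not known exactly. Their poses are not given: they have to be found in the camera images.
- stand: Kitting stand, fixed to the bench: a dark steel disc 110 mm in diameter and 12 mm thick with one upright bright steel peg at its centre, 12 mm in diameter with a pointed top, its top 74 mm above the bench (62 mm above the disc). Origin: centre of the disc's underside, on the bench, on the peg's axis; z up along the peg; yaw means nothing.
- spacer: Spacer: a short plain steel tube, 44 mm outside diameter, 34 mm bore, 20 mm high, about 90 g, standing on its end on the bench: the narrowest of the parts with a wide bore. Origin: centre of its underside on its axis; z up along the axis. Loose; the bore is 22 mm wider than the peg.
- wheel: Feed wheel: a thick aluminium wheel, 66 mm outside diameter, 34 mm bore, 22 mm high, about 160 g, with a groove round its rim (rim full width at the top and bottom edges) and a circle of eight small dark drilled holes on its top face, lying flat on the bench. Origin: centre of its underside on its axis; z up along the axis. It may be gripped across its outside as a plain 66 mm cylinder. Loose.
- ring: Retaining ring: a flat steel ring, 56 mm outside diameter, 34 mm bore, 12 mm high, about 140 g, with one narrow dark slit across its face, lying flat on the bench. Origin: centre of its underside on its axis; z up along the axis. Loose. A larger thin ring 86 mm across, a solid disc and a 55 mm high bobbin lying about, over 100 mm centre to centre, do not belong to the stack.
There are look-alikes about, which are no part of the job. Leave any orange look-alike of the spacer alone.

How it is judged:
By the outcome, as a careful person would: the job done as asked, in the order asked, and still so for the second after the job is handed in, with the robot touching nothing.
It also fails if it takes over 64 s, if anything falls off the work surface, if the arm or the gripper's body presses on something with over 40 N, if the wrist force passes 120 N, or if a joint passes its speed limit or range.

ROBOT

A 6-joint arm with a two-finger parallel gripper is mounted at the origin on the work surface. World frame = base frame: x ahead of the robot, y to its left, z up, the work surface at z = 0. Lengths are in m, angles in rad, forces in N, time in s.
With the tool pointing down it reaches from about 0.35 to 0.975 m from the base axis. Payload 4.9 kg.
Tool frame: the origin (TCP) lies midway between the tips of the shut fingers; the grasp point (between the pads) lies 19 mm behind it; z points along the fingers, y is the direction in which the jaws open and shut (so a half turn about z gives the same grasp; the last joint's range is limited). The gripper opens to 85 mm and grips with 20 to 120 N. Pads are 22 mm wide; open, the fingers measure 114 mm over their backs; the gripper's body (76 mm by 85 mm) begins 54 mm behind the grasp point. The pads swing forward as they close: fully open they stand 13 mm farther back than shut.
Start: joints at [1.13, 0.053, 1.613, -0, 1.476, -0.119], TCP at [0.198, 0.593, 0.231] pointing down, gripper open.
Joint ranges: [-3.01, 3.01], [-1.01, 2.22], [0.06, 2.58], [-1.02, 4.17], [0.09, 2.62], [-3.14, 3.14]. Speed limits (rad/s): [2.57, 2.57, 3.14, 3.14, 3.14, 3.14].

INTERFACE

Orientations are given as a rotation vector (axis times angle).
In Python, from station import ctrl gives the robot as it stands.
- The arm moves only by the tool jog_arm, never from a script. Its argument "steps" is a list of rows, each an object of numbers: "dx", "dy", "dz": the shift along the world's x, y, z in units of 60 mm (1.0 is 60 mm); "twist": the turn about the world's z in units of 10 degrees (1.0 is 10 degrees). A call has 1 to 5 rows; each row is the pose to reach, as a shift and turn from the pose measured when the call began; what a row does not reach only later rows make up. A row lasts 1/8 s, in which the tool goes at most 62.5 mm and 10.7 degrees, less where a joint would pass 70% of its speed; a pose out of reach is approached as far as the arm can. A call with a gripper value outside its range is refused whole. "gripper" is the closure in counts, from 0 (fully open) to 255 (shut), set as the call begins (left out, the last holds). The fingers move at their own pace and stop on an object; "newtons" is the grip in N (left out, the last holds). Time passes only in rows, so rows that repeat a pose let the fingers close. It gives the time, the measured TCP pose, the force and the opening at its end, in the units of the state.
- ctrl.get_obs(): the state, without advancing time (a new reading comes with each control period).
- ctrl.get_image(name): name is "side" or "top"; returns a dict with "frame" (384x512x3 uint8, red, green, blue), "range_z" (384x512 float32, m along the optical axis (not along the pixel's ray), 0 where there is no reading), "fx", "fy", "cx", "cy" (pixels), "extrinsics" (4x4, takes a point from camera to world coordinates). Camera axes: x right, y down, z forward; pixel columns grow to the right and rows downward; lengths in m; the calibration is good to about 2 mm. A picture is of the moment at which its call begins.
- ctrl.finish_job(): hands the job in, once; it reports no verdict.
The state is a dict: "t": time; "q": joint angles; "dq": joint speeds; "effort": joint torques, N m; "tool_pos": TCP position; "tool_rot": TCP orientation; "contact_force": force on the tool from outside, world axes, zero at the start; "wrist_torque": the same for the moment, N m; "opening": finger opening in m.
Only numpy, scipy, OpenCV 4.12 (cv2) and the standard library are available. Lean on these libraries where they do the work, as an engineer would, in place of code of your own. Each camera call takes 0.05 s, during which the arm holds its last target.

## Working session

There is one attempt and no reset: what is moved stays moved. The work goes in short steps, Python scripts to look and compute and a tool call to move; the robot and the scene stay as the last step left them, time stands still between calls to the robot, and variables do not carry over. Pictures are saved under pics/ and viewed, and the job is handed in when it is done.

Besides the shell and the picture viewer there is one more tool, called after "Call:" as a command line: name --argument value ..., lists and objects as JSON in quotes. jog_arm: Moves the arm, as the interface text tells. Its arguments: {"type":"object","properties":{"steps":{"type":"array"},"gripper":{"type":"number"},"newtons":{"type":"number"}},"required":["steps"]}

```bash
mkdir -p pics; ls
cat > h.py <<'E'
import numpy as np, cv2
from station import ctrl
def grab(n,f):
    d=ctrl.get_image(n); cv2.imwrite(f'pics/{f}.png',cv2.cvtColor(d['frame'],cv2.COLOR_RGB2BGR)); np.savez(f'pics/{f}.npz',**d); return d
def ray(d,u,v,z):
    E=d['extrinsics']; r=E[:3,:3]@np.array([(u-d['cx'])/d['fx'],(v-d['cy'])/d['fy'],1]); o=E[:3,3]
    return o+r*(z-o[2])/r[2]
def cloud(d):
    Z=d['range_z'];v,u=np.indices(Z.shape);P=np.stack([(u-d['cx'])/d['fx']*Z,(v-d['cy'])/d['fy']*Z,Z],-1)
    return P@d['extrinsics'][:3,:3].T+d['extrinsics'][:3,3]
E
python3 - <<'E'
from h import *
for n in('top','side'):
    d=grab(n,n+'0'); print(d['extrinsics'].round(3),d['fx'])
    f=cv2.resize(cv2.cvtColor(d['frame'],cv2.COLOR_RGB2BGR),(800,600)); cv2.imwrite(f'pics/{n}0b.png',f)
print(ctrl.get_obs())
E
```

```text
pics
[[-4.000e-03 -9.910e-01  1.310e-01  4.000e-01]
 [-1.000e+00  4.000e-03  1.000e-03 -1.400e-02]
 [-2.000e-03 -1.310e-01 -9.910e-01  1.128e+00]
 [ 0.000e+00  0.000e+00  0.000e+00  1.000e+00]] 429.85736405193234
[[-0.996 -0.042  0.074  0.447]
 [-0.083  0.679 -0.73   0.724]
 [-0.019 -0.733 -0.68   0.72 ]
 [ 0.     0.     0.     1.   ]] 434.2199738716969
{'t': 0.1, 'q': array([ 1.12997615e+00,  5.33116188e-02,  1.61414609e+00,  1.96877919e-05,
        1.47601011e+00, -1.19014018e-01]), 'dq': array([-0.00012587, -0.00122712, -0.00505043, -0.00219748, -0.00021542,
       -0.00114186]), 'effort': array([ 9.02348916e-06, -3.94897950e+01, -3.71364748e+01, -1.14371669e-04,
        3.86397180e-03, -4.20359129e-06]), 'tool_pos': array([0.19743687, 0.59240405, 0.23017942]), 'tool_rot': array([-5.03230274e-01, -3.10048103e+00,  2.82185936e-03]), 'contact_force': array([ 0.00199763, -0.28387555, -0.57126834]), 'wrist_torque': array([-0.03163356,  0.03150279, -0.00223657]), 'opening': 0.08542349814660474}
```

View pics/top0b.png

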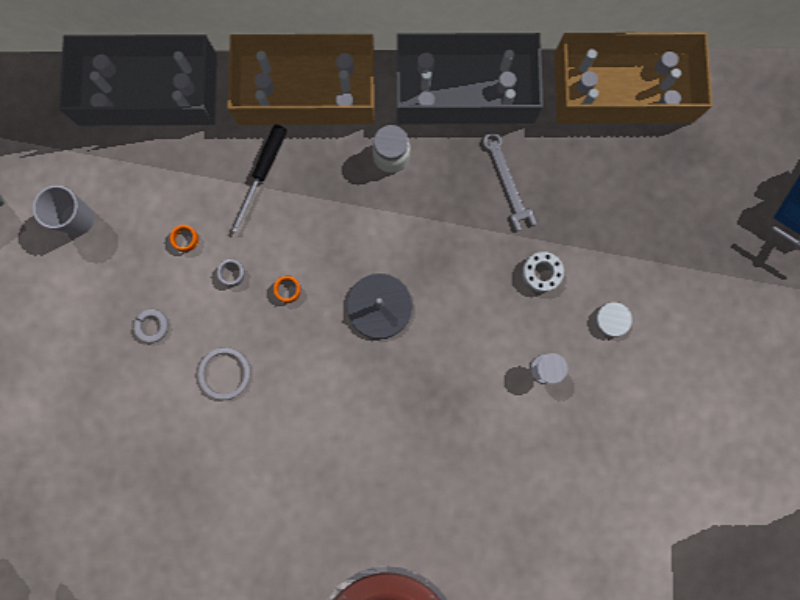

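View pics/side0b.png

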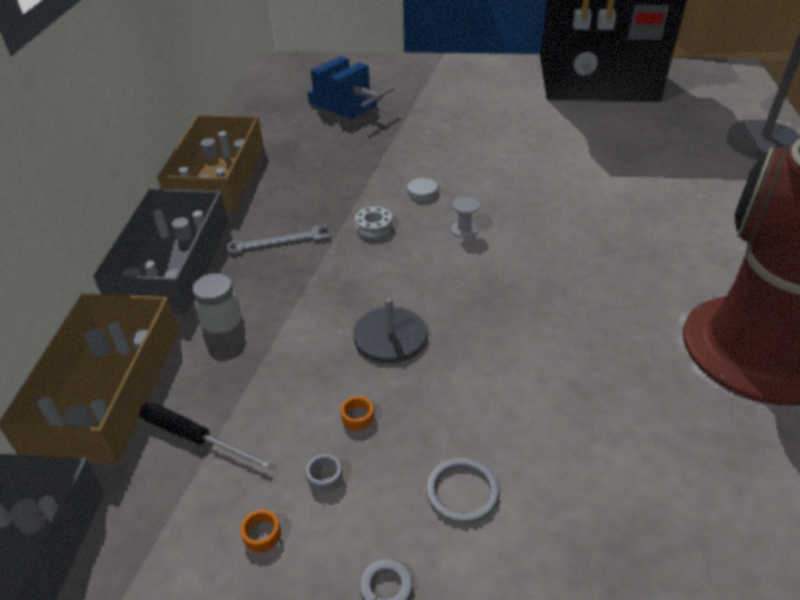

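Top view (800×600 pixels). Spacer candidates are grey (230,272), orange (183,238) and orange (287,289); the plain grey one fits. Wheel candidates are (543,272) with eight holes, the solid disc at (614,320) and the bobbin at (550,368); I take the holed one. Ring candidates are the small slit one at (150,326) and the large thin one at (223,374); I take the slit one. The stand is at (379,306). Next I measure these and enlarge crops to confirm.

```bash
cat > meas.py <<'E'
from h import *
def circ(d,u0,v0,ztop,half=28,zlo=None,zhi=None):
    """points of top face by depth height, circle fit by minEnclosingCircle in world plane"""
    C=cloud(d); u0=int(u0);v0=int(v0); s=C[v0-half:v0+half,u0-half:u0+half].reshape(-1,3)
    m=abs(s[:,2]-ztop)<0.004
    p=s[m][:,:2].astype(np.float32); (c,r)=cv2.minEnclosingCircle(p)
    return np.array(c),r,len(p),s[m][:,2].mean()
E
python3 - <<'E'
from meas import *
d=dict(np.load('pics/top0.npz'));f=cv2.imread('pics/top0.png')
k=1.5625
crops=[]
for n,u,v,z in [('spacer',230,272,.02),('orA',183,238,.02),('orB',287,289,.02),('ring',150,326,.012),('bigring',223,374,.012),('wheel',543,272,.022),('disc',614,320,.02),('stand',379,306,.012),('bobbin',550,368,.055)]:
    u/=k;v/=k
    c,r,N,zm=circ(d,u,v,z,20 if n in('spacer','ring','wheel','orA','orB') else 28)
    # contour check: brightness/edge
    print(n,c.round(4),'R',round(r,4),N,round(zm,4),'ray',ray(d,u,v,z)[:2].round(3))
    if n in('spacer','ring','wheel','stand'):
        cr=f[int(v)-26:int(v)+26,int(u)-26:int(u)+26]; crops.append(cv2.resize(cr,(300,300),interpolation=cv2.INTER_CUBIC))
cv2.imwrite('pics/crops.png',np.vstack([np.hstack(crops[:2]),np.hstack(crops[2:])]))
E
```

```text
spacer [0.5945 0.2584] R 0.0219 83 0.0195 ray [0.593 0.259]
orA [0.6534 0.3405] R 0.0224 88 0.02 ray [0.652 0.34 ]
orB [0.5658 0.1633] R 0.022 82 0.0199 ray [0.564 0.163]
ring [0.5057 0.3911] R 0.0286 219 0.0118 ray [0.504 0.392]
bigring [0.4276 0.2745] R 0.0497 273 0.0105 ray [0.424 0.268]
wheel [ 0.5938 -0.2651] R 0.0335 350 0.0222 ray [ 0.591 -0.264]
disc [ 0.5125 -0.3805] R 0.029 214 0.0178 ray [ 0.51 -0.38]
stand [0.5376 0.0092] R 0.055 1268 0.0121 ray [0.536 0.01 ]
bobbin [ 0.4317 -0.2663] R 0.0242 278 0.0552 ray [ 0.43  -0.263]
```

View pics/crops.png

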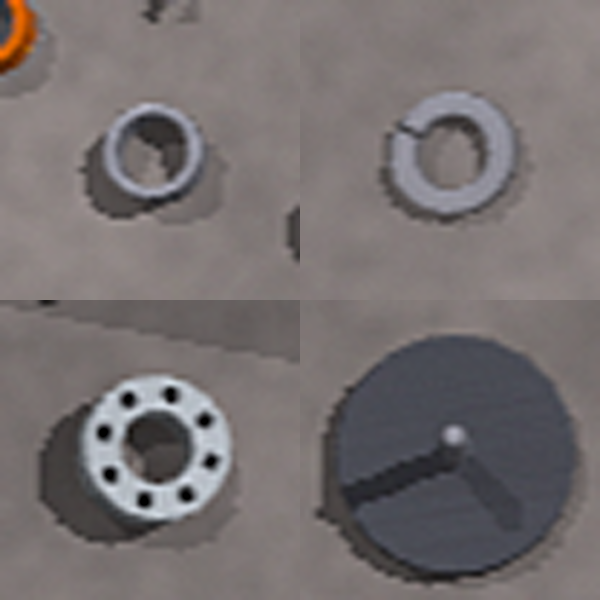

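The crops confirm all four: a plain grey tube, a ring with its slit at upper left, a wheel with eight holes, and the stand with its peg. The measured radii of 22, 28, 33 and 55 mm match the descriptions. I go to the spacer first: shift (+0.397, −0.334).

Call:
jog_arm --steps '[{"dx": 3.3,"dy": -2.8,"dz": 0},{"dx": 3.3,"dy": -2.8,"dz": 0},{"dx": 6.62,"dy": -5.57,"dz": -1},{"dx": 6.62,"dy": -5.57,"dz": -1},{"dx": 6.62,"dy": -5.57,"dz": -1}]' --gripper 50 --newtons 40

```text
validation failed for argument at $.st...
```

Call:
jog_arm --steps '[{"dx": 1.0,"dy": -0.84,"dz": 0.0,"twist": 0.0}]' --gripper 50 --newtons 40

```text
t: 0.22
tool_pos: [0.2435, 0.5533, 0.2297]
tool_rot: [-0.494, -3.101, 0.003]
contact_force: [1.8, -0.1, 0.3]
opening: 0.0698
```

Call:
jog_arm --steps '[{"dx": 0.8,"dy": -0.67,"dz": 0.0,"twist": 0.0},{"dx": 1.6,"dy": -1.34,"dz": 0.0,"twist": 0.0},{"dx": 2.4,"dy": -2.01,"dz": 0.0,"twist": 0.0},{"dx": 3.2,"dy": -2.68,"dz": 0.0,"twist": 0.0},{"dx": 4.0,"dy": -3.35,"dz": 0.0,"twist": 0.0}]'

```text
t: 0.85
tool_pos: [0.4842, 0.3509, 0.2292]
tool_rot: [-0.494, -3.101, 0.004]
contact_force: [0.7, 0.7, -0.0]
opening: 0.0687
```

Remaining: dx 0.1103 (1.84), dy −0.0925 (−1.54). The tool then goes down to z≈0.09.

Call:
jog_arm --steps '[{"dx": 0.75,"dy": -0.6,"dz": 0.0,"twist": 0.0},{"dx": 1.5,"dy": -1.25,"dz": 0.0,"twist": 0.0},{"dx": 1.84,"dy": -1.54,"dz": -0.8,"twist": 0.0},{"dx": 1.84,"dy": -1.54,"dz": -1.7,"twist": 0.0},{"dx": 1.84,"dy": -1.54,"dz": -2.3,"twist": 0.0}]'

```text
t: 1.48
tool_pos: [0.5932, 0.2573, 0.0873]
tool_rot: [-0.495, -3.096, 0.007]
contact_force: [-0.4, -0.1, 0.4]
opening: 0.0688
```

Call:
jog_arm --steps '[{"dx": 0.02,"dy": 0.02,"dz": -0.6,"twist": 0.0},{"dx": 0.02,"dy": 0.02,"dz": -1.1,"twist": 0.0},{"dx": 0.02,"dy": 0.02,"dz": -1.3,"twist": 0.0},{"dx": 0.02,"dy": 0.02,"dz": -1.4,"twist": 0.0},{"dx": 0.02,"dy": 0.02,"dz": -1.4,"twist": 0.0}]'

```text
t: 2.1
tool_pos: [0.595, 0.2587, 0.0041]
tool_rot: [-0.496, -3.097, 0.006]
contact_force: [-0.1, 0.4, 0.4]
opening: 0.0685
```

Call:
jog_arm --steps '[{"dx": 0.0,"dy": 0.0,"dz": 0.0,"twist": 0.0},{"dx": 0.0,"dy": 0.0,"dz": 0.0,"twist": 0.0},{"dx": 0.0,"dy": 0.0,"dz": 0.0,"twist": 0.0},{"dx": 0.0,"dy": 0.0,"dz": 0.0,"twist": 0.0},{"dx": 0.0,"dy": 0.0,"dz": 0.0,"twist": 0.0}]' --gripper 255 --newtons 40

```text
t: 2.72
tool_pos: [0.5964, 0.2592, 0.0062]
tool_rot: [-0.496, -3.1, 0.004]
contact_force: [-0.8, 0.6, 5.6]
opening: 0.0421
```

```bash
cat > look.py <<'E'
import sys
from h import *
n,f,u,v,h=sys.argv[1],sys.argv[2],*map(int,sys.argv[3:6])
d=grab(n,f); x=cv2.imread(f'pics/{f}.png')[max(0,v-h):v+h,max(0,u-h):u+h]
cv2.imwrite(f'pics/{f}c.png',cv2.resize(x,(560,560*x.shape[0]//x.shape[1]),interpolation=cv2.INTER_CUBIC))
o=ctrl.get_obs(); print(o['t'],o['tool_pos'],o['contact_force'],o['opening'])
E
python3 look.py side g1 207 295 60
```

```text
2.775 [0.59642694 0.25920358 0.00623644] [0.01515369 0.27474266 5.44239366] 0.042215404933205636
```

View pics/g1c.png

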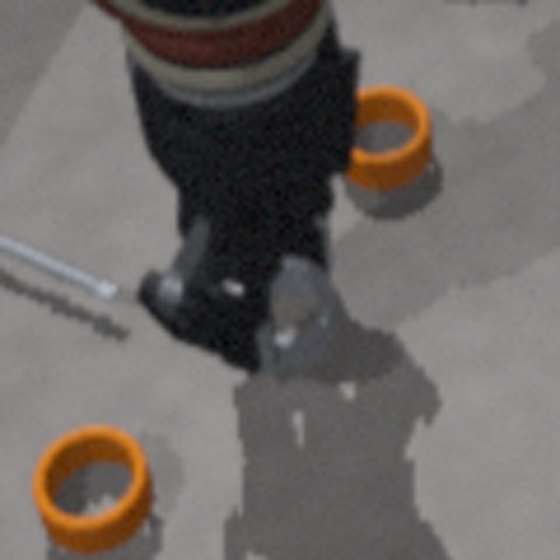

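The spacer sits between the fingers at crop pixel (300,300), clear of both orange tubes. I lift it and check the hold.

Call:
jog_arm --steps '[{"dx": 0.0,"dy": 0.0,"dz": 0.2,"twist": 0.0},{"dx": 0.0,"dy": 0.0,"dz": 0.8,"twist": 0.0},{"dx": 0.0,"dy": 0.0,"dz": 1.5,"twist": 0.0},{"dx": 0.0,"dy": 0.0,"dz": 2.2,"twist": 0.0},{"dx": 0.0,"dy": 0.0,"dz": 2.2,"twist": 0.0}]' --newtons 50

```text
t: 3.4
tool_pos: [0.5993, 0.2601, 0.1441]
tool_rot: [0.495, 3.096, 0.003]
contact_force: [0.5, -0.1, -1.1]
opening: 0.0415
```

```bash
python3 look.py side g2 200 250 80
```

```text
3.45 [0.59764243 0.25958554 0.14088448] [ 0.19084083 -0.58026911 -0.60892356] 0.04128291930770157
```

View pics/g2c.png

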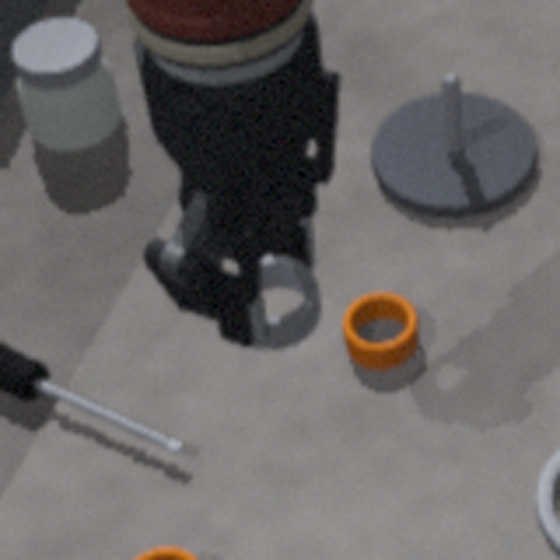

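Run:
```python
from h import *
x=cv2.imread('pics/g2.png')[205:275,150:220]; cv2.imwrite('pics/g2z.png',np.clip(cv2.resize(x,(600,600),interpolation=cv2.INTER_CUBIC)*1.8,0,255))
d=grab('top','t2'); x=cv2.imread('pics/t2.png')
o=ctrl.get_obs()['tool_pos'];E=d['extrinsics'];p=E[:3,:3].T@(o-E[:3,3]);u,v=int(d['fx']*p[0]/p[2]+d['cx']),int(d['fy']*p[1]/p[2]+d['cy']);print(u,v)
cv2.imwrite('pics/t2c.png',cv2.resize(x[v-60:v+60,u-60:u+60],(560,560),interpolation=cv2.INTER_CUBIC))
d=dict(np.load('pics/g2.npz'));C=cloud(d)[205:275,150:220].reshape(-1,3)
m=(np.hypot(C[:,0]-o[0],C[:,1]-o[1])<.05)&(C[:,2]<.175)&(C[:,2]>.1);print(C[m][::8].round(3))
```

```text
134 164
[[0.58  0.229 0.168]
 [0.592 0.238 0.173]
 [0.588 0.239 0.172]
 [0.592 0.239 0.169]
 [0.579 0.236 0.167]
 [0.585 0.24  0.169]
 [0.595 0.238 0.162]
 [0.58  0.242 0.168]
 [0.589 0.239 0.162]
 [0.6   0.241 0.16 ]
 [0.586 0.241 0.161]
 [0.598 0.242 0.159]
 [0.585 0.24  0.158]
 [0.596 0.243 0.157]
 [0.582 0.242 0.158]
 [0.595 0.242 0.154]
 [0.58  0.245 0.158]
 [0.593 0.242 0.152]
 [0.578 0.248 0.159]
 [0.592 0.243 0.151]
 [0.604 0.245 0.15 ]
 [0.59  0.244 0.149]
 [0.604 0.244 0.145]
 [0.59  0.244 0.146]
 [0.606 0.246 0.145]
 [0.593 0.242 0.141]
 [0.575 0.256 0.159]
 [0.578 0.259 0.16 ]
 [0.583 0.248 0.141]
 [0.574 0.257 0.149]
 [0.581 0.27  0.16 ]
 [0.582 0.272 0.159]
 [0.599 0.287 0.174]
 [0.58  0.273 0.159]
 [0.598 0.287 0.171]
 [0.588 0.277 0.159]
 [0.576 0.27  0.153]
 [0.597 0.287 0.169]
 [0.586 0.278 0.159]
 [0.576 0.268 0.147]
 [0.6   0.289 0.169]
 [0.589 0.28  0.158]
 [0.578 0.272 0.149]
 [0.605 0.293 0.17 ]
 [0.594 0.283 0.159]
 [0.582 0.277 0.153]
 [0.61  0.289 0.162]
 [0.597 0.288 0.162]
 [0.587 0.28  0.153]
 [0.576 0.269 0.14 ]
 [0.602 0.29  0.162]
 [0.592 0.28  0.15 ]
 [0.58  0.274 0.143]
 [0.603 0.294 0.164]
 [0.593 0.282 0.149]
 [0.582 0.275 0.142]
 [0.6   0.289 0.155]
 [0.589 0.28  0.145]
 [0.601 0.291 0.156]
 [0.591 0.28  0.142]
 [0.593 0.28  0.139]][ WARN:0@0.521] global loadsave.cpp:1063 imwrite_ Unsupported depth image for selected encoder is fallbacked to CV_8U.
```

View pics/g2z.png

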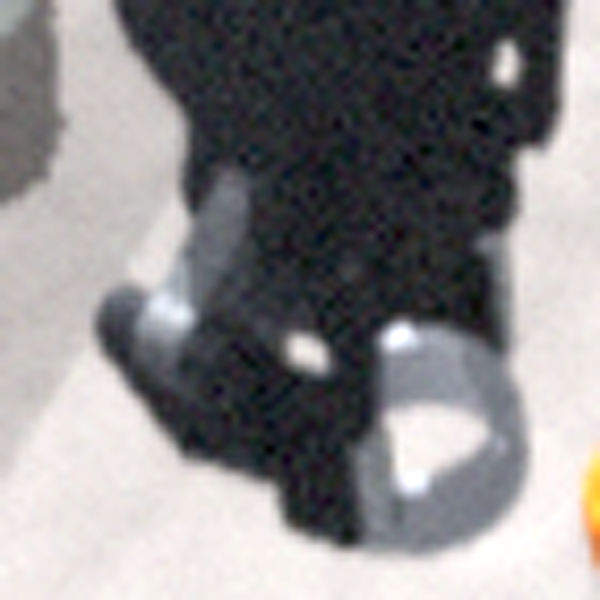

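View pics/t2c.png

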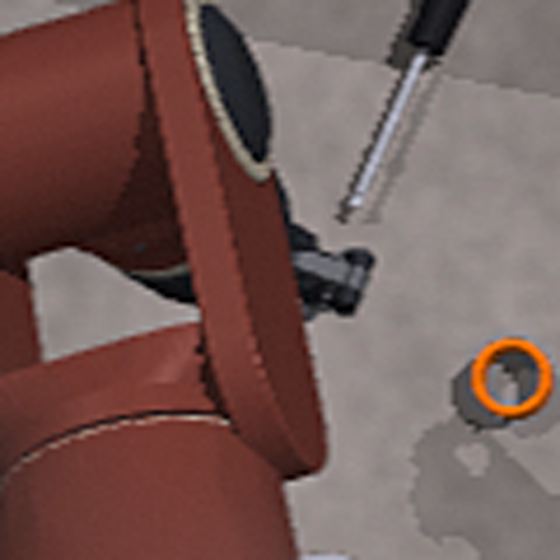

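The top-rim points all lie at z≈0.159 and the bottom is near 0.139, so the spacer hangs level. I carry it over the peg: dx −0.058, dy −0.25.

Call:
jog_arm --steps '[{"dx": -0.2,"dy": -0.85,"dz": 0.0,"twist": 0.0},{"dx": -0.4,"dy": -1.7,"dz": 0.0,"twist": 0.0},{"dx": -0.6,"dy": -2.6,"dz": 0.0,"twist": 0.0},{"dx": -0.8,"dy": -3.4,"dz": 0.0,"twist": 0.0},{"dx": -0.97,"dy": -4.16,"dz": 0.0,"twist": 0.0}]'

```text
t: 4.12
tool_pos: [0.5358, 0.0082, 0.1357]
tool_rot: [-0.496, -3.096, 0.004]
contact_force: [0.6, -0.1, -1.6]
opening: 0.0415
```

Call:
jog_arm --steps '[{"dx": 0.0,"dy": 0.0,"dz": 0.0,"twist": 0.0},{"dx": 0.0,"dy": 0.0,"dz": 0.0,"twist": 0.0}]'

```text
t: 4.38
tool_pos: [0.5346, 0.0085, 0.1338]
tool_rot: [-0.496, -3.092, 0.003]
contact_force: [0.6, -0.7, -1.5]
opening: 0.0418
```

```bash
python3 look.py side g3 250 200 60
```

```text
4.425 [0.53506142 0.00891837 0.13428584] [ 0.60303667 -0.34050739 -0.76588426] 0.041331121746742756
```

View pics/g3c.png

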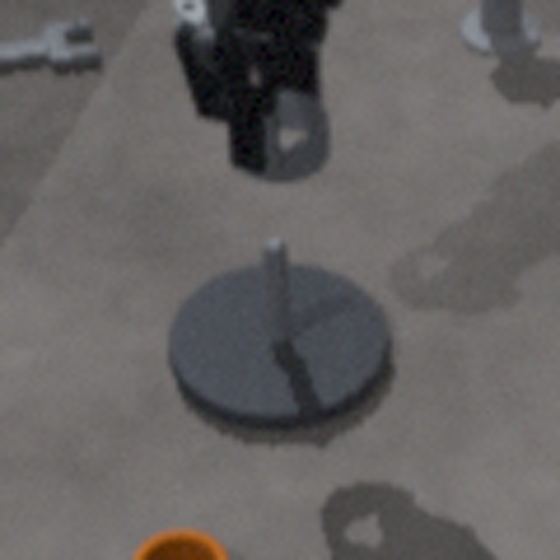

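```bash
cat > held.py <<'E'
import sys
from h import *
from scipy.optimize import least_squares
f,R=sys.argv[1],float(sys.argv[2]); dz0,dz1=float(sys.argv[3]),float(sys.argv[4])
d=dict(np.load(f'pics/{f}.npz')); o=ctrl.get_obs()['tool_pos']; C=cloud(d); im=d['frame'].astype(float).mean(-1)
m=(np.hypot(C[...,0]-o[0],C[...,1]-o[1])<.045)&(C[...,2]>o[2]+dz0)&(C[...,2]<o[2]+dz1)&(im>60)
p=C[m]; print(len(p),p.min(0).round(3),p.max(0).round(3))
q=p
r=least_squares(lambda c:np.minimum(0,0)+np.hypot(q[:,0]-c[0],q[:,1]-c[1])-R,o[:2]+[0,0],loss='soft_l1',f_scale=.001)
print('centre',r.x.round(4),'tcp',o.round(4),'off',(r.x-o[:2]).round(4),'rms',np.median(abs(r.fun)).round(4))
E
python3 held.py g3 .022 -.02 .03
python3 - <<'E'
from h import *
d=dict(np.load('pics/g3.npz'));o=ctrl.get_obs()['tool_pos']
C=cloud(d);m=(abs(C[...,2]-.066)<.008)&(np.hypot(C[...,0]-.537,C[...,1]-.009)<.03);print('peg',C[m].mean(0),m.sum())
m=(abs(C[...,2]-.012)<.003)&(np.hypot(C[...,0]-.537,C[...,1]-.009)<.08);print(cv2.minEnclosingCircle(C[m][:,:2].astype(np.float32)))
E
```

```text
188 [ 0.509 -0.014  0.129] [0.552 0.037 0.164]
centre [0.5342 0.0111] tcp [0.5351 0.0089 0.1343] off [-0.0009  0.0022] rms 0.0015
peg [0.53607493 0.01311121 0.06628959] 33
((0.5375070571899414, 0.009417044930160046), 0.05732583627104759)
```

The peg and disc centre is about (0.5375, 0.0093), and the held spacer's centre is about 3 mm short in x. I correct by dx +0.05 and lower.

Call:
jog_arm --steps '[{"dx": 0.06,"dy": 0.0,"dz": -0.2,"twist": 0.0},{"dx": 0.06,"dy": 0.0,"dz": -0.7,"twist": 0.0},{"dx": 0.06,"dy": 0.0,"dz": -1.2,"twist": 0.0},{"dx": 0.06,"dy": 0.0,"dz": -1.6,"twist": 0.0},{"dx": 0.06,"dy": 0.0,"dz": -1.8,"twist": 0.0}]'

```text
t: 5.05
tool_pos: [0.5373, 0.01, 0.0237]
tool_rot: [-0.492, -3.09, 0.003]
contact_force: [-0.2, 0.2, -0.7]
opening: 0.0415
```

Call:
jog_arm --steps '[{"dx": 0.0,"dy": 0.0,"dz": 0.0,"twist": 0.0}]'

```text
t: 5.18
tool_pos: [0.5368, 0.0106, 0.0225]
tool_rot: [-0.49, -3.089, 0.003]
contact_force: [-0.6, -0.6, -0.9]
opening: 0.0413
```

Call:
jog_arm --steps '[{"dx": 0.02,"dy": -0.02,"dz": -0.04,"twist": 0.0},{"dx": 0.02,"dy": -0.02,"dz": -0.07,"twist": 0.0},{"dx": 0.02,"dy": -0.02,"dz": -0.07,"twist": 0.0}]'

```text
t: 5.55
tool_pos: [0.5384, 0.0093, 0.0189]
tool_rot: [-0.49, -3.09, 0.003]
contact_force: [1.0, -0.4, -0.9]
opening: 0.0416
```

Call:
jog_arm --steps '[{"dx": 0.0,"dy": 0.0,"dz": -0.03,"twist": 0.0},{"dx": 0.0,"dy": 0.0,"dz": -0.05,"twist": 0.0},{"dx": 0.0,"dy": 0.0,"dz": -0.05,"twist": 0.0}]'

```text
t: 5.92
tool_pos: [0.539, 0.0092, 0.0183]
tool_rot: [-0.49, -3.089, 0.003]
contact_force: [-7.2, -0.3, 12.5]
opening: 0.0415
```

The disc is touched with 12 N at z=0.018, as expected. I release.

Call:
jog_arm --steps '[{"dx": 0.0,"dy": 0.0,"dz": 0.02,"twist": 0.0},{"dx": 0.0,"dy": 0.0,"dz": 0.02,"twist": 0.0},{"dx": 0.0,"dy": 0.0,"dz": 0.02,"twist": 0.0},{"dx": 0.0,"dy": 0.0,"dz": 0.02,"twist": 0.0}]' --gripper 30

```text
t: 6.42
tool_pos: [0.5388, 0.0093, 0.0191]
tool_rot: [-0.49, -3.089, 0.003]
contact_force: [0.5, 0.1, 1.0]
opening: 0.0754
```

Call:
jog_arm --steps '[{"dx": 0.0,"dy": 0.0,"dz": 0.3,"twist": 0.0},{"dx": 0.0,"dy": 0.0,"dz": 1.0,"twist": 0.0},{"dx": 0.0,"dy": 0.0,"dz": 1.9,"twist": 0.0},{"dx": 0.0,"dy": -0.8,"dz": 2.2,"twist": 0.0},{"dx": 0.3,"dy": -1.7,"dz": 2.2,"twist": 0.0}]' --gripper 0

```text
t: 7.05
tool_pos: [0.5585, -0.0936, 0.1559]
tool_rot: [-0.488, -3.097, 0.005]
contact_force: [1.2, 0.1, 0.3]
opening: 0.0853
```

Call:
jog_arm --steps '[{"dx": 0.2,"dy": -0.9,"dz": 0.0,"twist": 0.0},{"dx": 0.4,"dy": -1.8,"dz": 0.0,"twist": 0.0},{"dx": 0.59,"dy": -2.7,"dz": -0.3,"twist": 0.0},{"dx": 0.59,"dy": -2.86,"dz": -1.0,"twist": 0.0},{"dx": 0.59,"dy": -2.86,"dz": -1.2,"twist": 0.0}]'

```text
t: 7.68
tool_pos: [0.5921, -0.2652, 0.0815]
tool_rot: [-0.49, -3.092, 0.002]
contact_force: [-0.2, 0.4, 0.1]
opening: 0.0856
```

```bash
python3 look.py side g4 250 210 50
python3 - <<'E'
from meas import *
d=grab('top','t4')
for n,u,v,z in[('spacer',242,194,.032),('wheel',347,174,.022)]: print(n,circ(d,u,v,z,26))
E
```

```text
7.725 [ 0.5920416  -0.26421738  0.08094635] [-0.38620325  1.22040512 -0.96519715] 0.08546267443798292
spacer (array([0.53631717, 0.00853849]), 0.021968675777316093, 92, np.float64(0.032064228372019395))
wheel (array([ 0.60542214, -0.23713878]), 0.004933517891913652, 5, np.float64(0.0209773439365168))
```

View pics/g4c.png

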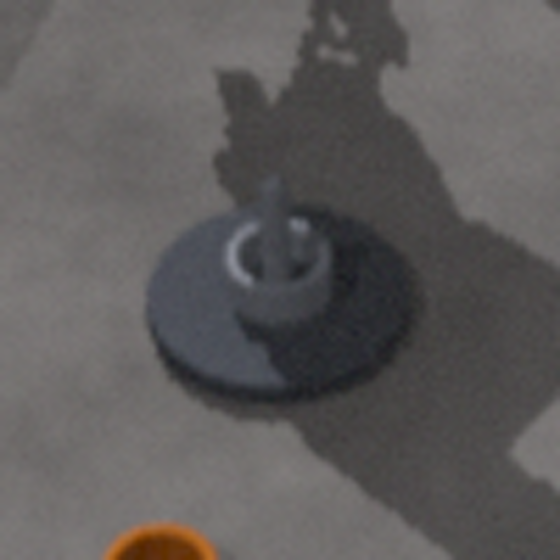

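The spacer lies flat on the disc round the peg, with its top at z=0.032 and centre (0.5363, 0.0085). I go down on the wheel.

Call:
jog_arm --steps '[{"dx": 0.03,"dy": -0.01,"dz": -0.5,"twist": 0.0},{"dx": 0.03,"dy": -0.01,"dz": -0.9,"twist": 0.0},{"dx": 0.03,"dy": -0.01,"dz": -1.2,"twist": 0.0},{"dx": 0.03,"dy": -0.01,"dz": -1.32,"twist": 0.0},{"dx": 0.03,"dy": -0.01,"dz": -1.32,"twist": 0.0}]'

```text
t: 8.4
tool_pos: [0.595, -0.2646, 0.004]
tool_rot: [-0.486, -3.094, 0.003]
contact_force: [0.2, 0.6, -0.4]
opening: 0.085
```

Call:
jog_arm --steps '[{"dx": 0.0,"dy": 0.0,"dz": 0.0,"twist": 0.0},{"dx": 0.0,"dy": 0.0,"dz": 0.0,"twist": 0.0},{"dx": 0.0,"dy": 0.0,"dz": 0.0,"twist": 0.0},{"dx": 0.0,"dy": 0.0,"dz": 0.0,"twist": 0.0}]' --gripper 255 --newtons 60

```text
t: 8.9
tool_pos: [0.5964, -0.2653, 0.0061]
tool_rot: [-0.487, -3.097, 0.004]
contact_force: [-0.0, 0.7, 5.9]
opening: 0.063
```

Call:
jog_arm --steps '[{"dx": 0.0,"dy": 0.0,"dz": 0.2,"twist": 0.0},{"dx": 0.0,"dy": 0.0,"dz": 0.7,"twist": 0.0},{"dx": 0.0,"dy": 0.0,"dz": 1.4,"twist": 0.0},{"dx": 0.0,"dy": 0.0,"dz": 2.2,"twist": 0.0},{"dx": 0.0,"dy": 0.0,"dz": 2.2,"twist": 0.0}]'

```text
t: 9.52
tool_pos: [0.5992, -0.267, 0.1443]
tool_rot: [0.488, 3.1, -0.01]
contact_force: [1.0, -0.1, -0.4]
opening: 0.0623
```

```bash
python3 look.py side g5 240 130 50; python3 held.py g5 .033 -.02 .03
```

```text
9.575 [ 0.59749282 -0.26601568  0.14079077] [ 0.40659946  1.11805273 -2.88223829] 0.06264061019256675
308 [ 0.563 -0.3    0.14 ] [ 0.627 -0.227  0.171]
centre [ 0.6015 -0.265 ] tcp [ 0.5975 -0.266   0.1408] off [0.004 0.001] rms 0.0048
```

View pics/g5c.png

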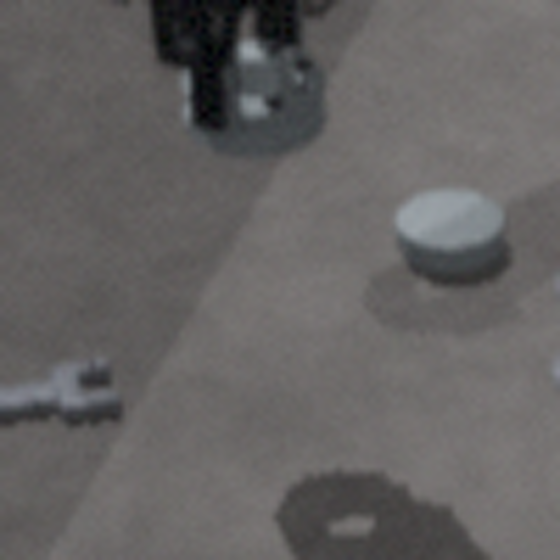

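The wheel is held and looks level in the picture. The circle fit is poor because of the groove, so I use the known grasp offset (−2.6, 0) mm. I carry it to the stand: dx −0.058, dy +0.275.

Call:
jog_arm --steps '[{"dx": -0.18,"dy": 0.9,"dz": 0.0,"twist": 0.0},{"dx": -0.37,"dy": 1.8,"dz": 0.0,"twist": 0.0},{"dx": -0.55,"dy": 2.7,"dz": 0.0,"twist": 0.0},{"dx": -0.75,"dy": 3.6,"dz": 0.0,"twist": 0.0},{"dx": -0.92,"dy": 4.5,"dz": 0.0,"twist": 0.0}]'

```text
t: 10.2
tool_pos: [0.5399, 0.0058, 0.138]
tool_rot: [-0.488, -3.097, 0.007]
contact_force: [1.1, 0.6, -1.2]
opening: 0.0628
```

Call:
jog_arm --steps '[{"dx": 0.0,"dy": 0.0,"dz": 0.0,"twist": 0.0},{"dx": 0.0,"dy": 0.0,"dz": 0.0,"twist": 0.0}]'

```text
t: 10.45
tool_pos: [0.5385, 0.0059, 0.1358]
tool_rot: [-0.486, -3.093, 0.008]
contact_force: [0.2, -0.3, -2.1]
opening: 0.0621
```

```bash
python3 look.py side g6 250 180 60
python3 - <<'E'
from h import *
d=dict(np.load('pics/g6.npz'));o=ctrl.get_obs()['tool_pos'];C=cloud(d);im=d['frame'].astype(float).mean(-1)
# lower silhouette of held wheel: bottom z by x
m=(np.hypot(C[...,0]-o[0],C[...,1]-o[1])<.045)&(C[...,2]>o[2]-.03)&(C[...,2]<o[2]+.03)&(im>70)
p=C[m];t=p[(p[:,2]>o[2]+.009)];print(len(p),p.min(0),p.max(0))
h=np.histogram(p[:,2]-o[2],bins=np.arange(-.02,.03,.003));print(h)
E
```

```text
10.5 [0.53909463 0.00520356 0.13639981] [ 0.19282923 -0.00303737 -1.96654762] 0.06292915227373923
364 [ 0.50264207 -0.02802989  0.13079101] [0.56482953 0.04411581 0.16457467]
(array([  0,   0,   0,   0,   3,  31,  44,  54,  25,  13,  21,  36, 122,
        11,   2,   1]), array([-0.02 , -0.017, -0.014, -0.011, -0.008, -0.005, -0.002,  0.001,
        0.004,  0.007,  0.01 ,  0.013,  0.016,  0.019,  0.022,  0.025,
        0.028]))
```

View pics/g6c.png

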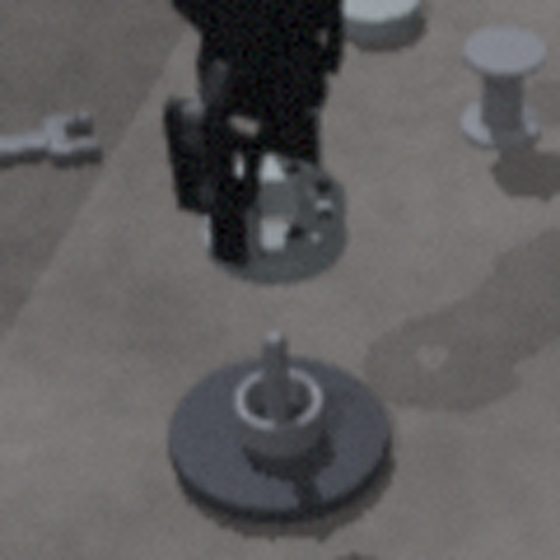

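The wheel is level, with its top face 16–18 mm above the TCP and its bottom about 6 mm below it. Contact on the spacer is expected at TCP z≈0.038.

Call:
jog_arm --steps '[{"dx": 0.01,"dy": 0.07,"dz": -0.2,"twist": 0.0},{"dx": 0.01,"dy": 0.07,"dz": -0.6,"twist": 0.0},{"dx": 0.01,"dy": 0.07,"dz": -1.0,"twist": 0.0},{"dx": 0.01,"dy": 0.07,"dz": -1.4,"twist": 0.0},{"dx": 0.01,"dy": 0.07,"dz": -1.5,"twist": 0.0}]'

```text
t: 11.12
tool_pos: [0.5378, 0.0089, 0.0435]
tool_rot: [-0.49, -3.089, 0.008]
contact_force: [-0.3, 0.5, -2.2]
opening: 0.0625
```

Call:
jog_arm --steps '[{"dx": 0.0,"dy": 0.0,"dz": 0.0,"twist": 0.0}]'

```text
t: 11.25
tool_pos: [0.5378, 0.0084, 0.0431]
tool_rot: [-0.491, -3.088, 0.008]
contact_force: [-0.2, -0.7, -2.1]
opening: 0.0627
```

Call:
jog_arm --steps '[{"dx": 0.03,"dy": 0.01,"dz": -0.04,"twist": 0.0},{"dx": 0.03,"dy": 0.01,"dz": -0.08,"twist": 0.0},{"dx": 0.03,"dy": 0.01,"dz": -0.08,"twist": 0.0}]'

```text
t: 11.62
tool_pos: [0.5399, 0.009, 0.0386]
tool_rot: [-0.491, -3.089, 0.008]
contact_force: [-0.4, 0.2, -1.4]
opening: 0.0624
```

Call:
jog_arm --steps '[{"dx": 0.0,"dy": 0.0,"dz": -0.02,"twist": 0.0},{"dx": 0.0,"dy": 0.0,"dz": -0.04,"twist": 0.0},{"dx": 0.0,"dy": 0.0,"dz": -0.04,"twist": 0.0}]'

```text
t: 12.0
tool_pos: [0.5403, 0.009, 0.0381]
tool_rot: [-0.491, -3.089, 0.008]
contact_force: [-5.1, 0.0, 8.9]
opening: 0.0624
```

The wheel touches the spacer at the expected height. I release and retreat toward the ring.

Call:
jog_arm --steps '[{"dx": 0.0,"dy": 0.0,"dz": 0.01,"twist": 0.0},{"dx": 0.0,"dy": 0.0,"dz": 0.01,"twist": 0.0},{"dx": 0.0,"dy": 0.0,"dz": 0.01,"twist": 0.0},{"dx": 0.0,"dy": 0.0,"dz": 0.01,"twist": 0.0}]' --gripper 0

```text
t: 12.5
tool_pos: [0.5402, 0.009, 0.0386]
tool_rot: [-0.491, -3.088, 0.008]
contact_force: [-0.3, 0.9, 0.9]
opening: 0.0856
```

Call:
jog_arm --steps '[{"dx": 0.0,"dy": 0.0,"dz": 0.3,"twist": 0.0},{"dx": 0.0,"dy": 0.0,"dz": 1.0,"twist": 0.0},{"dx": 0.0,"dy": 0.0,"dz": 1.8,"twist": -1.0},{"dx": 0.0,"dy": 0.8,"dz": 1.9,"twist": -2.0},{"dx": -0.1,"dy": 1.7,"dz": 1.9,"twist": -3.0}]'

```text
t: 13.12
tool_pos: [0.5359, 0.1117, 0.1561]
tool_rot: [-1.286, -2.855, -0.002]
contact_force: [1.3, 0.8, -0.2]
opening: 0.0857
```

Call:
jog_arm --steps '[{"dx": -0.1,"dy": 1.0,"dz": 0.0,"twist": -1.0},{"dx": -0.2,"dy": 1.95,"dz": 0.0,"twist": -1.0},{"dx": -0.3,"dy": 2.9,"dz": 0.0,"twist": -1.0},{"dx": -0.4,"dy": 3.85,"dz": 0.0,"twist": -1.0},{"dx": -0.5,"dy": 4.66,"dz": -0.3,"twist": -1.0}]'

```text
t: 13.75
tool_pos: [0.5069, 0.3944, 0.1417]
tool_rot: [-1.53, -2.735, -0.012]
contact_force: [0.6, 0.2, 0.1]
opening: 0.0854
```

Call:
jog_arm --steps '[{"dx": 0.0,"dy": 0.0,"dz": -0.6,"twist": 0.0},{"dx": 0.0,"dy": 0.0,"dz": -1.0,"twist": 0.0},{"dx": 0.0,"dy": 0.0,"dz": -1.0,"twist": 0.0}]' --gripper 30

```text
t: 14.12
tool_pos: [0.5055, 0.3938, 0.0802]
tool_rot: [-1.529, -2.734, -0.006]
contact_force: [-1.1, -0.3, 1.0]
opening: 0.0755
```

```bash
python3 look.py side g7 250 205 50
python3 - <<'E'
from meas import *
d=grab('top','t7')
for n,u,v,z in[('wheel',242,194,.054)]: print(n,circ(d,u,v,z,26))
d=dict(np.load('pics/g7.npz'));C=cloud(d);m=(np.hypot(C[...,0]-.537,C[...,1]-.009)<.04)&(abs(C[...,2]-.054)<.006)
p=C[m];A=np.c_[p[:,:2]-[.537,.009],np.ones(len(p))];print(len(p),np.linalg.lstsq(A,p[:,2],rcond=None)[0])
E
```

```text
14.175 [0.50669346 0.3943101  0.08199827] [-0.20965496  0.58249658 -0.5047754 ] 0.07540689420742361
wheel (array([0.53745985, 0.00788636]), 0.03295999765396118, 369, np.float64(0.05435687132353893))
0 [0. 0. 0.]
```

View pics/g7c.png

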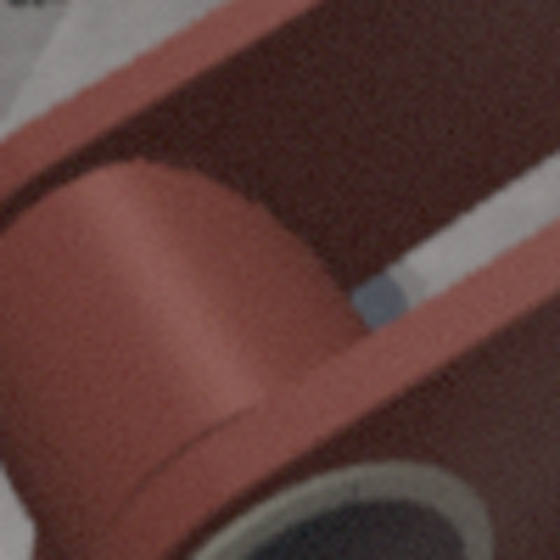

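The arm hides the stand from the side camera. The top view gives the wheel at (0.5375, 0.0079) with its top at z=0.0544, seated (0.054 expected). I go down on the ring.

Call:
jog_arm --steps '[{"dx": -0.02,"dy": -0.05,"dz": -0.5,"twist": 0.0},{"dx": -0.02,"dy": -0.05,"dz": -0.9,"twist": 0.0},{"dx": -0.02,"dy": -0.05,"dz": -1.2,"twist": 0.0},{"dx": -0.02,"dy": -0.05,"dz": -1.3,"twist": 0.0},{"dx": -0.02,"dy": -0.05,"dz": -1.3,"twist": 0.0}]'

```text
t: 14.85
tool_pos: [0.5068, 0.3918, 0.0058]
tool_rot: [-1.531, -2.736, -0.015]
contact_force: [0.4, 1.0, 0.9]
opening: 0.0755
```

Call:
jog_arm --steps '[{"dx": 0.0,"dy": 0.0,"dz": 0.0,"twist": 0.0},{"dx": 0.0,"dy": 0.0,"dz": 0.0,"twist": 0.0},{"dx": 0.0,"dy": 0.0,"dz": 0.0,"twist": 0.0},{"dx": 0.0,"dy": 0.0,"dz": 0.0,"twist": 0.0}]' --gripper 255 --newtons 60

```text
t: 15.35
tool_pos: [0.5075, 0.3927, 0.0082]
tool_rot: [-1.531, -2.736, -0.018]
contact_force: [-4.7, -0.7, 9.4]
opening: 0.0089
```

The ring was missed: opening is 9 mm because the open pads stood too far back and closed above the 12 mm ring. I rise before opening, then look.

Call:
jog_arm --steps '[{"dx": 0.0,"dy": 0.0,"dz": 0.3,"twist": 0.0},{"dx": 0.0,"dy": 0.0,"dz": 0.9,"twist": 0.0},{"dx": 0.0,"dy": 0.0,"dz": 1.5,"twist": 0.0},{"dx": 0.0,"dy": 0.0,"dz": 1.5,"twist": 0.0}]'

```text
t: 15.85
tool_pos: [0.5099, 0.3942, 0.103]
tool_rot: [-1.533, -2.74, -0.029]
contact_force: [-0.1, 1.1, -2.1]
opening: 0.0084
```

```bash
python3 look.py side g8 247 350 90
```

```text
15.9 [0.50840032 0.39332156 0.10011428] [-0.22279734 -0.50194513 -1.50278341] 0.008653227005356638
```

View pics/g8c.png

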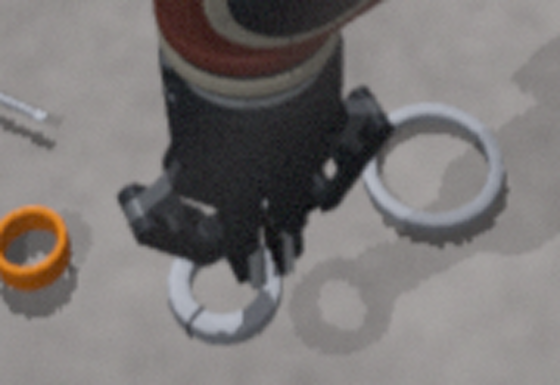

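The ring is in fact in the air, at crop (225,295) with its shadow at (345,310): the jaws hold it by one wall, one finger in the bore. I set it back on the bench and grip it properly. First I measure how it hangs.

Run:
```python
from h import *
d=dict(np.load('pics/g8.npz'));C=cloud(d);im=d['frame'].astype(float).mean(-1);o=ctrl.get_obs()['tool_pos']
m=np.zeros(im.shape,bool);m[330:375,205:255]=1
m&=(C[...,2]>.05)&(C[...,2]<.16)&(im>120)
p=C[m];print(len(p),p.min(0).round(3),p.max(0).round(3));print(p[::9].round(3)-0)
c=p.mean(0);A=np.c_[p[:,:2]-c[:2],np.ones(len(p))];print(c,np.linalg.lstsq(A,p[:,2],rcond=None)[0])
```

```text
300 [0.499 0.388 0.099] [0.554 0.432 0.113]
[[0.509 0.388 0.107]
 [0.549 0.397 0.11 ]
 [0.545 0.399 0.11 ]
 [0.545 0.4   0.11 ]
 [0.545 0.402 0.111]
 [0.545 0.404 0.111]
 [0.544 0.406 0.111]
 [0.547 0.407 0.11 ]
 [0.552 0.408 0.108]
 [0.502 0.404 0.108]
 [0.544 0.41  0.111]
 [0.55  0.414 0.113]
 [0.502 0.408 0.109]
 [0.543 0.413 0.109]
 [0.549 0.414 0.108]
 [0.499 0.407 0.101]
 [0.54  0.416 0.11 ]
 [0.544 0.418 0.11 ]
 [0.545 0.42  0.111]
 [0.548 0.421 0.11 ]
 [0.515 0.419 0.11 ]
 [0.534 0.422 0.111]
 [0.542 0.424 0.11 ]
 [0.527 0.422 0.109]
 [0.543 0.425 0.11 ]
 [0.527 0.425 0.111]
 [0.541 0.427 0.111]
 [0.527 0.425 0.108]
 [0.537 0.428 0.11 ]
 [0.523 0.428 0.111]
 [0.534 0.429 0.109]
 [0.52  0.429 0.11 ]
 [0.526 0.431 0.112]
 [0.527 0.431 0.109]]
[0.53218279 0.41520703 0.10933333] [0.03171964 0.02903062 0.10933333]
```

Call:
jog_arm --steps '[{"dx": 0.0,"dy": 0.0,"dz": -0.5,"twist": 0.0},{"dx": 0.0,"dy": 0.0,"dz": -1.0,"twist": 0.0},{"dx": 0.0,"dy": 0.0,"dz": -1.35,"twist": 0.0},{"dx": 0.0,"dy": 0.0,"dz": -1.45,"twist": 0.0}]' --newtons 40

```text
t: 16.4
tool_pos: [0.5065, 0.3921, 0.0098]
tool_rot: [-1.531, -2.735, -0.015]
contact_force: [-0.7, 0.5, -1.5]
opening: 0.0082
```

Call:
jog_arm --steps '[{"dx": 0.0,"dy": 0.0,"dz": -0.04,"twist": 0.0},{"dx": 0.0,"dy": 0.0,"dz": -0.04,"twist": 0.0}]'

```text
t: 16.65
tool_pos: [0.5074, 0.3927, 0.0086]
tool_rot: [-1.531, -2.736, -0.018]
contact_force: [1.2, 0.6, -2.3]
opening: 0.0082
```

Call:
jog_arm --steps '[{"dx": 0.0,"dy": 0.0,"dz": -0.03,"twist": 0.0},{"dx": 0.0,"dy": 0.0,"dz": -0.06,"twist": 0.0}]'

```text
t: 16.9
tool_pos: [0.508, 0.3931, 0.0081]
tool_rot: [-1.531, -2.737, -0.018]
contact_force: [-8.5, -5.0, 19.2]
opening: 0.0085
```

Bench contact (19 N). I open only a little, so the inner finger does not drag the ring, then rise.

Call:
jog_arm --steps '[{"dx": 0.0,"dy": 0.0,"dz": 0.03,"twist": 0.0},{"dx": 0.0,"dy": 0.0,"dz": 0.03,"twist": 0.0}]' --gripper 210

```text
t: 17.15
tool_pos: [0.5087, 0.3936, 0.0109]
tool_rot: [-1.532, -2.737, -0.021]
contact_force: [0.4, -0.1, 0.5]
opening: 0.0152
```

Call:
jog_arm --steps '[{"dx": 0.0,"dy": 0.0,"dz": 0.3,"twist": 0.0},{"dx": 0.0,"dy": 0.0,"dz": 1.0,"twist": 0.0},{"dx": 0.0,"dy": -0.5,"dz": 1.7,"twist": 0.0},{"dx": 0.0,"dy": -1.2,"dz": 1.7,"twist": 0.0},{"dx": 0.0,"dy": -2.0,"dz": 1.7,"twist": 0.0}]'

```text
t: 17.77
tool_pos: [0.5097, 0.2731, 0.1155]
tool_rot: [-1.531, -2.741, -0.026]
contact_force: [0.6, -0.6, -0.2]
opening: 0.0151
```

```bash
python3 look.py top t9 100 205 40;  python3 - <<'E'
from meas import *
d=dict(np.load('pics/t9.npz')); print(circ(d,90,203,.012,22))
E
```

```text
17.825 [0.50923009 0.26815884 0.11424164] [ 2.7217869  -1.61246355 -0.794029  ] 0.015333593609594033
(array([0.50021732, 0.40068144]), 0.009015610441565514, 7, np.float64(0.011580019799093812))
```

View pics/t9c.png

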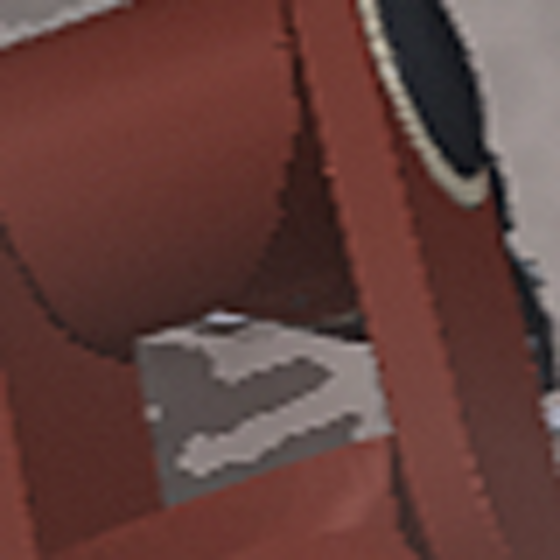

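The arm hides the ring from above. I use the side view.

```bash
python3 look.py side g9 230 340 60;  python3 - <<'E'
from meas import *
d=dict(np.load('pics/g9.npz')); print(circ(d,230,350,.012,32)); C=cloud(d)
m=(abs(C[...,2]-.012)<.004)&(np.hypot(C[...,0]-.527,C[...,1]-.405)<.045);v,u=np.nonzero(m);print(u.min(),u.max(),v.min(),v.max(),m.sum())
p=C[m];print(cv2.minEnclosingCircle(p[:,:2].astype(np.float32)),p[:,2].mean())
A=np.c_[p[:,:2]-p[:,:2].mean(0),np.ones(len(p))];print(np.linalg.lstsq(A,p[:,2],rcond=None)[0])
E
```

```text
17.875 [0.50914548 0.27043576 0.11409138] [-0.27779387  0.57384197 -0.47657736] 0.014879826527297768
(array([0.524782  , 0.40275234]), 0.0278067197650671, 322, np.float64(0.01327536482975651))
217 250 362 383 351
((0.5247820019721985, 0.4027523398399353), 0.0278067197650671) 0.013280078306352755
[-0.00152009  0.00353065  0.01328008]
```

View pics/g9c.png

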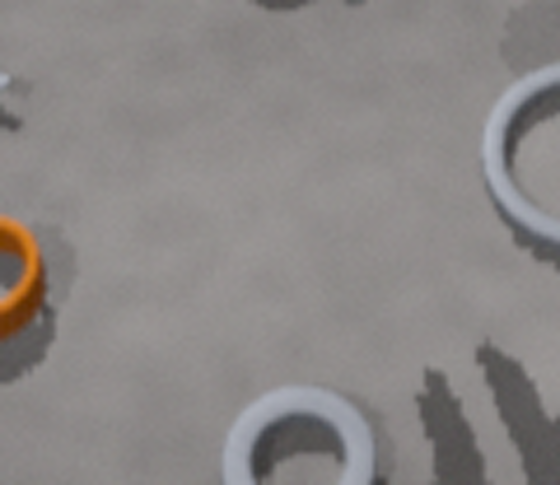

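The ring is flat on the bench with its top at z≈0.013, centre about (0.525, 0.4025) and fitted R 27.8 mm. This time I close beforehand to about 63 mm so the pads stand lower, then feel down.

Call:
jog_arm --steps '[{"dx": 0.1,"dy": 0.8,"dz": 0.0,"twist": 0.0},{"dx": 0.2,"dy": 1.6,"dz": 0.0,"twist": 0.0},{"dx": 0.27,"dy": 2.2,"dz": -0.3,"twist": 0.0},{"dx": 0.27,"dy": 2.2,"dz": -0.8,"twist": 0.0},{"dx": 0.27,"dy": 2.2,"dz": -0.8,"twist": 0.0}]' --gripper 64

```text
t: 18.5
tool_pos: [0.5234, 0.4023, 0.0636]
tool_rot: [-1.535, -2.734, -0.014]
contact_force: [-0.5, -0.1, -0.9]
opening: 0.0638
```

Call:
jog_arm --steps '[{"dx": 0.0,"dy": 0.0,"dz": 0.0,"twist": 0.0}]'

```text
t: 18.62
tool_pos: [0.524, 0.4027, 0.0651]
tool_rot: [-1.535, -2.735, -0.017]
contact_force: [0.9, -0.0, -0.7]
opening: 0.064
```

```bash
python3 look.py side g10 240 310 74;  python3 - <<'E'
from h import *
d=dict(np.load('pics/g10.npz'));C=cloud(d);im=d['frame'].astype(float).mean(-1);o=ctrl.get_obs()['tool_pos']
m=(np.hypot(C[...,0]-o[0],C[...,1]-o[1])<.06)&(C[...,2]<.1)&(C[...,2]>.03)&(im<90)
p=C[m];print(np.sort(p[:,2])[:10]-o[2])
E
```

```text
18.675 [0.52389165 0.40259819 0.06508915] [-0.19925805 -0.15953399  0.36550659] 0.06397577503621028
[0.00838596 0.00866703 0.00928217 0.00981189 0.01031466 0.01095543
 0.01169011 0.01263128 0.01295528 0.01317347]
```

View pics/g10c.png

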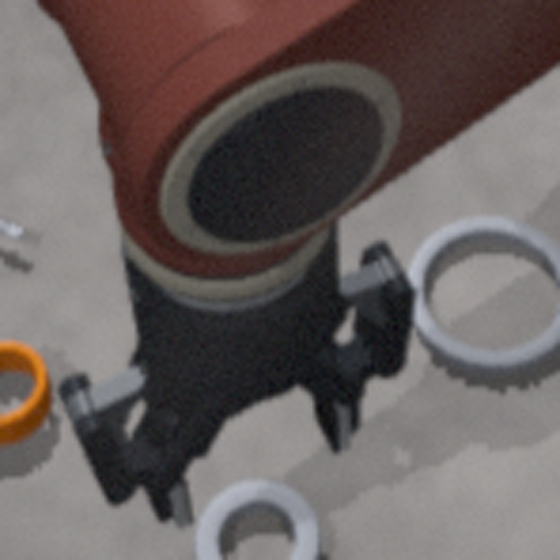

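The tips stand 8 mm above the TCP at this opening, and the jaws straddle the ring at crop (260,540). I go down to TCP ≈ −0.004.

Call:
jog_arm --steps '[{"dx": 0.02,"dy": 0.0,"dz": -0.4,"twist": 0.0},{"dx": 0.02,"dy": 0.0,"dz": -0.7,"twist": 0.0},{"dx": 0.02,"dy": 0.0,"dz": -0.9,"twist": 0.0},{"dx": 0.02,"dy": 0.0,"dz": -1.05,"twist": 0.0},{"dx": 0.02,"dy": 0.0,"dz": -1.13,"twist": 0.0}]'

```text
t: 19.3
tool_pos: [0.5248, 0.4024, -0.0036]
tool_rot: [-1.535, -2.734, -0.016]
contact_force: [-0.5, -0.7, 0.7]
opening: 0.0639
```

Call:
jog_arm --steps '[{"dx": 0.0,"dy": 0.0,"dz": 0.0,"twist": 0.0}]'

```text
t: 19.42
tool_pos: [0.5249, 0.4025, -0.0037]
tool_rot: [-1.535, -2.734, -0.016]
contact_force: [-0.4, -0.2, 0.7]
opening: 0.0639
```

Call:
jog_arm --steps '[{"dx": 0.0,"dy": 0.0,"dz": 0.0,"twist": 0.0},{"dx": 0.0,"dy": 0.0,"dz": 0.0,"twist": 0.0},{"dx": 0.0,"dy": 0.0,"dz": 0.0,"twist": 0.0},{"dx": 0.0,"dy": 0.0,"dz": 0.0,"twist": 0.0}]' --gripper 255 --newtons 60

```text
t: 19.92
tool_pos: [0.5258, 0.403, -0.0024]
tool_rot: [-1.536, -2.735, -0.019]
contact_force: [-0.2, 0.3, 5.4]
opening: 0.0531
```

Opening 53 mm, which is the 56 mm ring with the usual −3 mm reading. I lift to 0.14.

Call:
jog_arm --steps '[{"dx": 0.0,"dy": 0.0,"dz": 0.2,"twist": 0.0},{"dx": 0.0,"dy": 0.0,"dz": 0.8,"twist": 0.0},{"dx": 0.0,"dy": 0.0,"dz": 1.5,"twist": 0.0},{"dx": 0.0,"dy": 0.0,"dz": 2.2,"twist": 0.0},{"dx": 0.0,"dy": 0.0,"dz": 2.2,"twist": 0.0}]'

```text
t: 20.55
tool_pos: [0.528, 0.4044, 0.1347]
tool_rot: [-1.538, -2.739, -0.03]
contact_force: [0.5, -1.0, -1.9]
opening: 0.0534
```

Call:
jog_arm --steps '[{"dx": 0.0,"dy": -0.9,"dz": 0.0,"twist": 0.0},{"dx": 0.0,"dy": -1.8,"dz": 0.0,"twist": 0.0},{"dx": 0.0,"dy": -2.7,"dz": 0.0,"twist": 0.0},{"dx": 0.0,"dy": -3.6,"dz": 0.0,"twist": 0.0},{"dx": 0.0,"dy": -4.5,"dz": 0.0,"twist": 0.0}]'

```text
t: 21.18
tool_pos: [0.5262, 0.1326, 0.1323]
tool_rot: [-1.536, -2.737, -0.027]
contact_force: [1.1, 0.5, -1.7]
opening: 0.0531
```

Call:
jog_arm --steps '[{"dx": 0.0,"dy": 0.0,"dz": 0.0,"twist": 0.0}]'

```text
t: 21.3
tool_pos: [0.5248, 0.1295, 0.1301]
tool_rot: [-1.541, -2.731, -0.022]
contact_force: [0.4, 1.7, -1.1]
opening: 0.0532
```

```bash
python3 look.py side g11 235 230 74;  python3 - <<'E'
from h import *
d=dict(np.load('pics/g11.npz'));C=cloud(d);im=d['frame'].astype(float).mean(-1);o=ctrl.get_obs()['tool_pos']
m=(np.hypot(C[...,0]-o[0],C[...,1]-o[1])<.045)&(C[...,2]>o[2]-.01)&(C[...,2]<o[2]+.03)&(im>80)
p=C[m];print(len(p),p.min(0)-o,p.max(0)-o);print(np.histogram(p[:,2]-o[2],bins=np.arange(-.01,.031,.003)))
t=p[(p[:,2]-o[2]>.011)&(p[:,2]-o[2]<.02)];A=np.c_[t[:,:2]-o[:2],np.ones(len(t))];print(len(t),np.linalg.lstsq(A,t[:,2],rcond=None)[0],cv2.minEnclosingCircle((t[:,:2]-o[:2]).astype(np.float32)))
m=(np.hypot(C[...,0]-.537,C[...,1]-.009)<.045)&(abs(C[...,2]-.054)<.006)
p=C[m];A=np.c_[p[:,:2]-[.537,.009],np.ones(len(p))];print('wheel',len(p),np.linalg.lstsq(A,p[:,2],rcond=None)[0])
E
```

```text
21.35 [0.52450537 0.13081205 0.12980542] [-0.26598825  1.61221307 -2.62738896] 0.053495946534353134
300 [-0.02844991 -0.0289308   0.00578442] [0.02363327 0.02645434 0.02917386]
(array([  0,   0,   0,   0,   0,   7,   0,  23, 173,  92,   2,   1,   1]), array([-0.01 , -0.007, -0.004, -0.001,  0.002,  0.005,  0.008,  0.011,
        0.014,  0.017,  0.02 ,  0.023,  0.026,  0.029]))
288 [ 0.00761376 -0.00558242  0.14616725] ((-0.002579611260443926, -0.0026643099263310432), 0.029797278344631195)
wheel 179 [ 0.00315089 -0.01264484  0.05550057]
```

View pics/g11c.png

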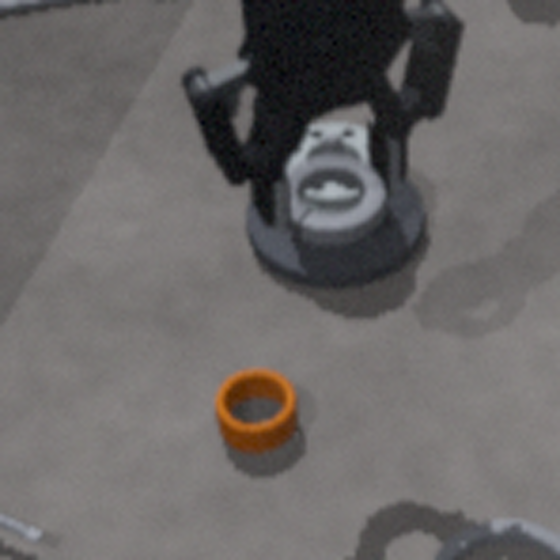

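The ring is level in the jaws at crop (335,195), slit up, and the wheel is flat on the stand behind it. I move over the peg: dx +0.24, dy −2.0.

Call:
jog_arm --steps '[{"dx": 0.1,"dy": -0.7,"dz": 0.0,"twist": 0.0},{"dx": 0.2,"dy": -1.4,"dz": 0.0,"twist": 0.0},{"dx": 0.26,"dy": -2.0,"dz": 0.0,"twist": 0.0},{"dx": 0.26,"dy": -2.0,"dz": 0.0,"twist": 0.0},{"dx": 0.26,"dy": -2.0,"dz": 0.0,"twist": 0.0}]'

```text
t: 21.98
tool_pos: [0.5395, 0.012, 0.1288]
tool_rot: [-1.536, -2.73, -0.023]
contact_force: [-0.5, -1.0, -1.5]
opening: 0.0534
```

```bash
python3 look.py side g12 250 180 60
```

```text
22.025 [0.53965522 0.01225039 0.12905227] [ 0.15931153  0.24662064 -1.53290081] 0.052981129374369135
```

View pics/g12c.png

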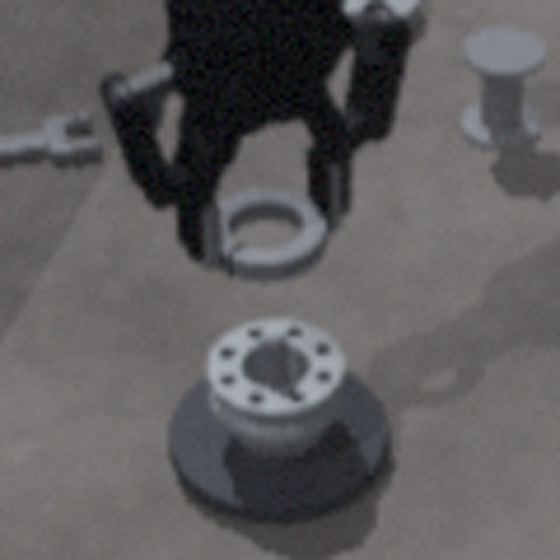

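The wheel is seated flat with the peg in its bore, and the ring hangs level above it. I lower with a small y correction; contact is expected at TCP z≈0.051.

Call:
jog_arm --steps '[{"dx": -0.01,"dy": -0.04,"dz": -0.2,"twist": 0.0},{"dx": -0.01,"dy": -0.04,"dz": -0.5,"twist": 0.0},{"dx": -0.01,"dy": -0.04,"dz": -0.8,"twist": 0.0},{"dx": -0.01,"dy": -0.04,"dz": -1.1,"twist": 0.0},{"dx": -0.01,"dy": -0.04,"dz": -1.18,"twist": 0.0}]'

```text
t: 22.65
tool_pos: [0.5375, 0.01, 0.0557]
tool_rot: [-1.534, -2.728, -0.02]
contact_force: [-0.2, 0.5, -1.8]
opening: 0.0532
```

Call:
jog_arm --steps '[{"dx": 0.0,"dy": 0.0,"dz": 0.0,"twist": 0.0}]'

```text
t: 22.78
tool_pos: [0.5375, 0.01, 0.0554]
tool_rot: [-1.534, -2.727, -0.02]
contact_force: [0.3, -0.5, -0.8]
opening: 0.0534
```

Call:
jog_arm --steps '[{"dx": 0.02,"dy": 0.0,"dz": -0.03,"twist": 0.0},{"dx": 0.02,"dy": 0.0,"dz": -0.06,"twist": 0.0},{"dx": 0.02,"dy": 0.0,"dz": -0.06,"twist": 0.0}]'

```text
t: 23.15
tool_pos: [0.5389, 0.0099, 0.0521]
tool_rot: [-1.534, -2.728, -0.02]
contact_force: [-0.3, -0.3, -1.1]
opening: 0.0536
```

Call:
jog_arm --steps '[{"dx": 0.0,"dy": 0.0,"dz": -0.02,"twist": 0.0},{"dx": 0.0,"dy": 0.0,"dz": -0.04,"twist": 0.0},{"dx": 0.0,"dy": 0.0,"dz": -0.04,"twist": 0.0}]'

```text
t: 23.52
tool_pos: [0.5393, 0.0098, 0.0515]
tool_rot: [-1.534, -2.728, -0.02]
contact_force: [-4.9, 0.8, 8.6]
opening: 0.0532
```

The ring touches the wheel at the expected height with 8.6 N. I release and retreat.

Call:
jog_arm --steps '[{"dx": 0.0,"dy": 0.0,"dz": 0.01,"twist": 0.0},{"dx": 0.0,"dy": 0.0,"dz": 0.01,"twist": 0.0},{"dx": 0.0,"dy": 0.0,"dz": 0.01,"twist": 0.0},{"dx": 0.0,"dy": 0.0,"dz": 0.01,"twist": 0.0}]' --gripper 0

```text
t: 24.02
tool_pos: [0.5392, 0.0099, 0.0519]
tool_rot: [-1.534, -2.728, -0.02]
contact_force: [-0.8, 0.1, -0.2]
opening: 0.0852
```

Call:
jog_arm --steps '[{"dx": 0.0,"dy": 0.0,"dz": 0.3,"twist": 0.0},{"dx": 0.0,"dy": 0.0,"dz": 1.0,"twist": 0.0},{"dx": 0.0,"dy": 0.0,"dz": 1.8,"twist": 0.0},{"dx": 0.0,"dy": -0.9,"dz": 2.2,"twist": 0.0},{"dx": 0.0,"dy": -1.8,"dz": 2.2,"twist": 0.0}]'

```text
t: 24.65
tool_pos: [0.5413, -0.0996, 0.1893]
tool_rot: [-1.535, -2.736, -0.022]
contact_force: [-0.5, 0.4, 0.2]
opening: 0.0854
```

Call:
jog_arm --steps '[{"dx": 0.0,"dy": -0.9,"dz": 0.0,"twist": 0.0},{"dx": 0.0,"dy": -1.8,"dz": 0.0,"twist": 0.0},{"dx": 0.0,"dy": -2.7,"dz": 0.0,"twist": 0.0},{"dx": 0.0,"dy": -2.7,"dz": 0.0,"twist": 0.0}]'

```text
t: 25.15
tool_pos: [0.5412, -0.265, 0.1908]
tool_rot: [-1.542, -2.735, -0.021]
contact_force: [-0.1, 0.2, 1.2]
opening: 0.0854
```

```bash
python3 look.py side g13 250 205 40
python3 - <<'E'
from meas import *
d=grab('top','t13')
print('ring',circ(d,242,194,.066,26)); 
for n in('t13','g13'):
    d=dict(np.load(f'pics/{n}.npz'));C=cloud(d);r=np.hypot(C[...,0]-.5375,C[...,1]-.009)
    for nm,z,a,b in(('ring',.066,.0,.03),('wheel',.054,.0,.036)):
        m=(r<b)&(abs(C[...,2]-z)<.004);p=C[m];A=np.c_[p[:,:2]-[.5375,.009],np.ones(len(p))];print(n,nm,len(p),np.linalg.lstsq(A,p[:,2],rcond=None)[0].round(4))
    m=(r<.03)&(C[...,2]>.0705);print('peg',C[m].mean(0) if m.any() else None)
x=cv2.imread('pics/t13.png')[165:225,212:272];y=cv2.imread('pics/g13c.png');cv2.imwrite('pics/fin.png',np.hstack([cv2.resize(x,(390,390),interpolation=cv2.INTER_CUBIC),cv2.resize(y,(390,390))]))
E
```

```text
25.2 [ 0.5412748  -0.26307522  0.19042338] [-0.07390923  0.61178821  0.0190244 ] 0.08508560536945187
ring (array([0.53855765, 0.00792825]), 0.027838213369250298, 236, np.float64(0.06592258184251783))
t13 ring 236 [0.0001 0.0035 0.0659]
t13 wheel 143 [0.0052 0.0037 0.0542]
peg [0.53837765 0.00663027 0.07238405]
g13 ring 279 [ 0.0032 -0.0142  0.0669]
g13 wheel 152 [-0.0082 -0.0048  0.0552]
peg [0.53643611 0.01608172 0.07300675]
```

View pics/fin.png

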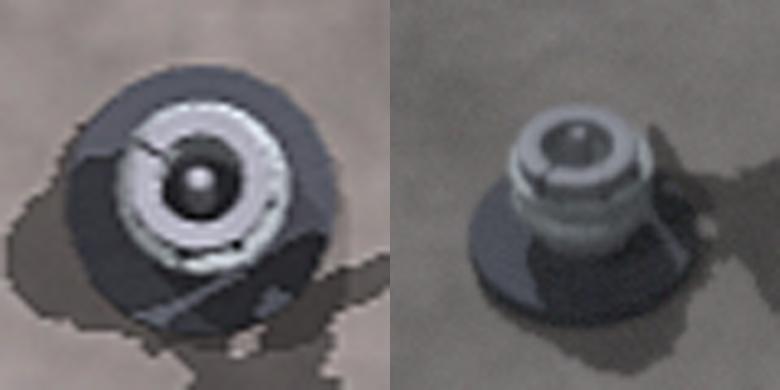

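Both views show the stack complete and flat. The ring with its slit is on top at z=0.066 (0.066 expected) with tilt under 1°, the peg tip stands in its bore at (200,180), and the wheel beneath is at 0.054. The arm is clear, so I hand in.

```bash
python3 -c "
from station import ctrl
print(ctrl.finish_job())"
```

```text
the job is handed in; nothing more can be done
None
```

The stack is on the peg in the order asked: spacer, then the eight-hole wheel, then the slit ring. I handed it in at about 25 s of the 64 s, with the arm well clear.

**Last checks:** the top camera put the upper faces at z = 0.032, 0.054 and 0.066 m, which are the expected heights for fully seated parts. Measured tilt was under 1°, and the centres were within about 2 mm of each other with the peg tip showing in the ring's bore. The spacer's height was checked only after it was placed, before the wheel covered it.

**What went wrong or disagreed:**
- **First ring grasp:** it failed because the open pads stood too high and caught the ring by one wall. I set it back flat on the bench about 20 mm from where it started and gripped it properly across the outside. That touchdown read 19 N.
- **Side camera heights:** these read about 1 mm higher than the top camera, within the calibration limit.
- **Wheel in the gripper:** the circle fit to the held wheel was poor because of the groove, so I placed it using the offset measured at the grasp.

I left the look-alikes alone.

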